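# Nest the right parts tin in the desk holder

### The job

The round blue holder on the desk is there to keep one of the three aluminium parts tins from wandering. Find the biggest tin that goes down inside the holder, and lower it in upright, right to the bottom, before letting go of it. The other two tins must be left standing upright on the worktop, outside the holder.

Things in the scene. Friction and masses are not known exactly. Their poses are not given: they have to be found in the camera images.
- small_tin_knob (a point): the black knob of the smallest round parts tin: pale silvery-white aluminium, 40 mm in diameter, 45 mm tall with its lid, which stays on. In the middle of the lid stands a black cylindrical knob, 22 mm in diameter and 24 mm tall, to pick the tin up by. The point is the knob's centre, 57 mm above the tin's underside, 12 mm above the lid; z is the tin's axis, up. Loose, under 0.4 kg
- middle_tin_knob (a point): the black knob of the middle-sized round parts tin: pale silvery-white aluminium, 60 mm in diameter, 45 mm tall with its lid, which stays on. In the middle of the lid stands a black cylindrical knob, 22 mm in diameter and 24 mm tall, to pick the tin up by. The point is the knob's centre, 57 mm above the tin's underside, 12 mm above the lid; z is the tin's axis, up. Loose, under 0.4 kg
- large_tin_knob (a point): the black knob of the largest round parts tin: pale silvery-white aluminium, 88 mm in diameter, 45 mm tall with its lid, which stays on. In the middle of the lid stands a black cylindrical knob, 22 mm in diameter and 24 mm tall, to pick the tin up by. The point is the knob's centre, 57 mm above the tin's underside, 12 mm above the lid; z is the tin's axis, up. Loose, under 0.4 kg
- holder_floor (a point): the round blue plastic holder, an open cup that is fixed to the worktop: 40 mm tall, 88 mm in outer diameter (94 mm at its flared rim, 100 mm at its thin foot); inside it is 76 mm in diameter, widening to about 82 mm at the mouth, with a flat cork floor 5 mm above the worktop. The point is the centre of that floor, 35 mm below the rim; z points up
There are look-alikes about, which are no part of the job. What is shaped like the part that bears middle_tin_knob but orange or pink is not meant.

How it is judged:
By the outcome, as a careful person would: the job done as asked, in the order asked, and still so for the second after the job is handed in, with the robot touching nothing.
It also fails if it takes over 32 s, if anything falls off the work surface, if the arm or the gripper's body presses on something with over 40 N, if the wrist force passes 120 N, or if a joint passes its speed limit or range.

### The arm

A 6-joint arm with a two-finger parallel gripper is mounted at the origin on a cart in front of the work surface, level with it; the furniture and walls round the work are solid. World frame = base frame: x ahead of the robot, y to its left, z up, the work surface at z = 0. Lengths are in mm, angles in rad, forces in N, time in s.
With the tool pointing down it reaches from about 275 to 1000 mm from the base axis. Payload 8.4 kg.
Tool frame: the origin (TCP) lies midway between the tips of the shut fingers; the grasp point (between the pads) lies 19 mm behind it; z points along the fingers, y is the line along which they close (so a half turn about z gives the same grasp; the last joint's range is limited). The gripper opens to 85 mm and grips with 20 to 120 N. Pads are 22 mm wide; open, the fingers measure 114 mm over their backs; the gripper's body (76 mm by 85 mm) begins 54 mm behind the grasp point. The pads swing forward as they close: fully open they stand 13 mm farther back than shut.
Start: joints at [-1.154, 0.353, 1.633, -0, 1.155, -0.002], TCP at [254.164, -570.989, 231.281] pointing down, gripper open.
Joint ranges: [-2.63, 2.63], [-0.92, 2.1], [0.06, 2.66], [-1.3, 4.44], [0, 2.69], [-3.02, 3.02]. Speed limits (rad/s): [2.22, 2.22, 2.79, 3.14, 3.14, 3.14].

### API

Orientations are given as [roll, pitch, yaw] about the fixed x, y, z axes, in that order (R = Rz(yaw) Ry(pitch) Rx(roll)).
In Python, from rig import telemetry, optics, r gives the robot as it stands.
- The arm moves only by the tool play_rows, never from a script. Its arguments are lists of equal length, an entry for each row: "dp": the shift along the tool's x, y, z in units of 40 mm (1.0 is 40 mm), a list of three; "rot": the turn, a rotation vector about the tool's x, y, z in units of 6 degrees (1.0 is 6 degrees), a list of three. In form: {"dp": [[tx, ty, tz], ...], "rot": [[ax, ay, az], ...]}. A call has 1 to 5 rows; each row is the pose to reach, as a shift and turn from the pose commanded when the call began, along the tool's axes at that moment; what a row does not reach only later rows make up. A row lasts 1/12 s, in which the tool goes at most 41.7 mm and 7.16 degrees, less where a joint would pass 70% of its speed; a pose out of reach is approached as far as the arm can. A call with a gripper value outside its range is refused whole. "fingers" is the opening, from 0 (shut) to 1 (fully open), set as the call begins (left out, the last holds). The fingers move at their own pace and stop on an object; "grip_force" is the grip in N (left out, the last holds). Time passes only in rows, so rows that repeat a pose let the fingers close. It gives the time, the measured TCP pose, the force, the opening and the grip force at its end, in the units of the state.
- telemetry.sense(): the state, without advancing time (a new reading comes with each control period).
- optics.grab_frame(name): name is "scene" or "top" or "wrist"; returns a dict with "color" (400x640x3 uint8, red, green, blue), "mtx" (3x3 intrinsics, pixels), "R" (3x3) and "t" (3): a world point X has camera coordinates R X + t; the wrist camera has in their place "mount" (4x4, takes a point from camera to tool coordinates, whose origin is the TCP and whose axes are the flange's). Camera axes: x right, y down, z forward; pixel columns grow to the right and rows downward; lengths in mm; the calibration is good to about 2 mm. A picture is of the moment at which its call begins: read the wrist's pose just before it. There is no depth.
- r.sign_off(): hands the job in; it is judged then, once.
The state is a dict: "clock": time; "qpos": joint angles; "qvel": joint speeds; "joint_efforts": joint torques, N m; "eef_pos": TCP position; "tcp_rot": TCP orientation; "contact_force": force on the tool from outside, world axes, zero at the start; "wrist_torque": the same for the moment, N m; "opening": opening from 0.0 (shut) to 1.0 (fully open); "grasp_force": force on a finger pad.
Only numpy, scipy, OpenCV 4.12 (cv2) and the standard library are available. Lean on these libraries where they do the work, as an engineer would, in place of code of your own. Each camera call takes 0.05 s, during which the arm holds its last target. There are 200 camera calls.

## Working session

There is one attempt and no reset: what is moved stays moved. The work goes in short steps, Python scripts to look and compute and a tool call to move; the robot and the scene stay as the last step left them, time stands still between calls to the robot, and variables do not carry over. Pictures are saved under pics/ and viewed, at most 10 in all, crops included, and the job is handed in when it is done.

Besides the shell and the picture viewer there is one more tool, called after "Emit:" by a JSON object that holds its "op" and its "data", one argument or row to a line. play_rows: Moves the arm, as the interface text tells. Its arguments: {"type":"object","properties":{"dp":{"type":"array"},"rot":{"type":"array"},"fingers":{"type":"number"},"grip_force":{"type":"number"}},"required":["dp","rot"]}

```bash
mkdir -p pics
python3 - <<'E'
from rig import telemetry, optics, r
import cv2,pickle
s=telemetry.sense();print({k:s[k] for k in('clock','eef_pos','tcp_rot','opening','contact_force')})
D={}
for n in('scene','top'):
    f=optics.grab_frame(n);D[n]=f
    cv2.imwrite(f'pics/{n}.png',f['color'][:,:,::-1])
pickle.dump(D,open('f.pkl','wb'))
E
```

```text
{'clock': 0.0, 'eef_pos': array([ 253.97013986, -570.53594347,  230.56664488]), 'tcp_rot': array([-3.14019252e+00,  9.88904999e-06,  4.18837461e-01]), 'opening': 0.999398257197182, 'contact_force': array([-0.09022875,  0.16002258, -0.34341658])}
```

View pics/scene.png

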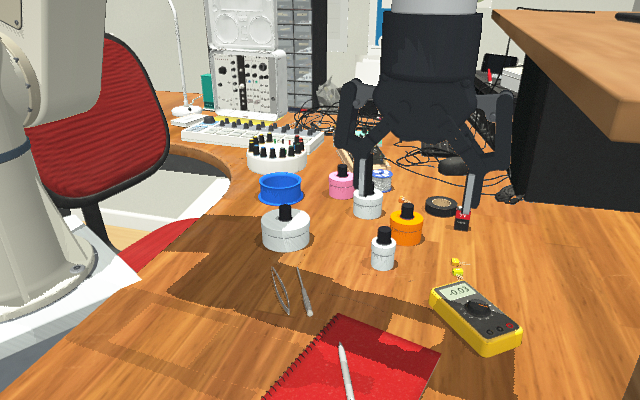

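View pics/top.png

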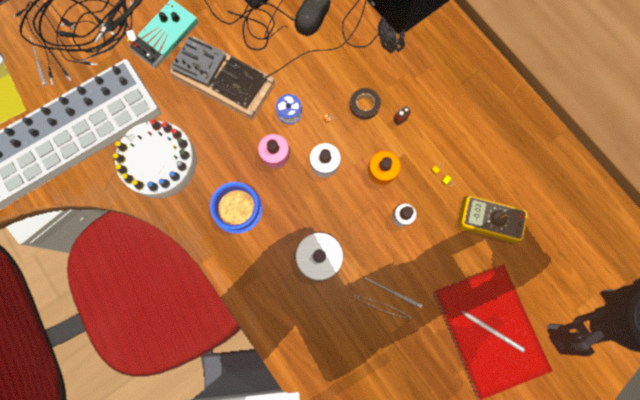

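The top view shows the white middle tin at about (325,158) with orange and pink look-alikes on either side, the large tin at (319,256), the small tin at (405,214) and the holder at (237,208). The holder is 76 mm inside, so the 60 mm tin is the one. Next I'll enlarge that area.

```bash
cat > h.py <<'E'
import numpy as np
def ray(f,u,v,z):
    d=f['R'].T@np.linalg.inv(f['mtx'])@np.array([u,v,1.]); c=-f['R'].T@f['t']
    return c+d*(z-c[2])/d[2]
def proj(f,X):
    p=f['mtx']@(f['R']@np.asarray(X,float)+f['t']); return p[:2]/p[2]
E
python3 - <<'E'
import pickle,cv2;from h import *
D=pickle.load(open('f.pkl','rb'));f=D['top']
print('cam',-f['R'].T@f['t'])
for n,u,v,z in[('mid',325,156,69),('hold',236.5,207.5,40),('large',319,256,69),('small',406,212,69),('pink',272,146,69),('orange',384,160,69),('blue',289,108,30)]: print(n,ray(f,u,v,z).round())
c=f['color'][120:250,190:350,::-1]
cv2.imwrite('pics/c.png',cv2.resize(c,None,fx=4.6,fy=4.6,interpolation=cv2.INTER_CUBIC))
E
```

```text
cam [ 313.23713717 -208.87167869  902.10882861]
mid [ 574. -252.   69.]
hold [498. -72.  40.]
large [ 386. -221.   69.]
small [ 451. -390.   69.]
pink [ 605. -153.   69.]
orange [ 555. -363.   69.]
blue [ 696. -192.   30.]
```

View pics/c.png

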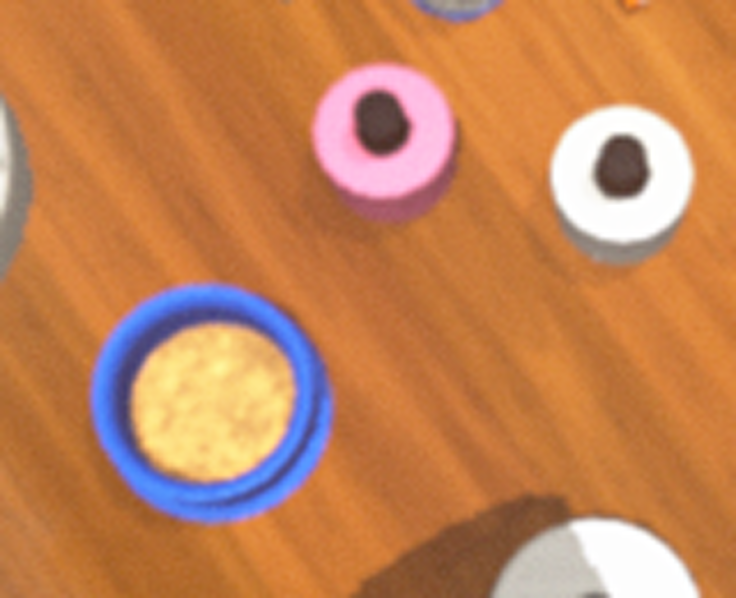

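The crop shows the mid tin's lid centred at crop (622,173), its knob top at (623,158), and the holder's rim spanning about x 92–322, y 284–505. I'll fit these by projecting the known circles.

Run:
```python
import pickle,cv2;from h import *
D=pickle.load(open('f.pkl','rb'));f=D['top']
P=lambda x,y:(190+(x+.5)/4.6-.5,120+(y+.5)/4.6-.5)
print(ray(f,*P(622,173),45),ray(f,*P(623,158),69))
im=cv2.resize(f['color'][120:250,190:350,::-1],None,fx=4.6,fy=4.6,interpolation=cv2.INTER_CUBIC)
h=ray(f,*P(207,393),40);m=ray(f,*P(622,173),45);print('h',h)
def ring(c,rad,z,col):
    a=np.linspace(0,6.283,60)
    p=np.array([proj(f,[c[0]+rad*np.cos(t),c[1]+rad*np.sin(t),z]) for t in a])
    cv2.polylines(im,[np.int32((p-[190,120]+.5)*4.6-.5)],True,col,1)
ring(h,47,40,(0,0,255));ring(h,50,0,(0,255,0));ring(h,38,5,(0,0,0))
ring(m,30,45,(0,0,255));ring(m,30,0,(0,255,0));ring(m,11,69,(0,255,255))
cv2.imwrite('pics/c2.png',im)
```

```text
[ 579.41875112 -252.68700495   45.        ] [ 578.40601032 -252.56902869   69.        ]
h [502.87952723 -68.91575529  40.        ]
```

View pics/c2.png

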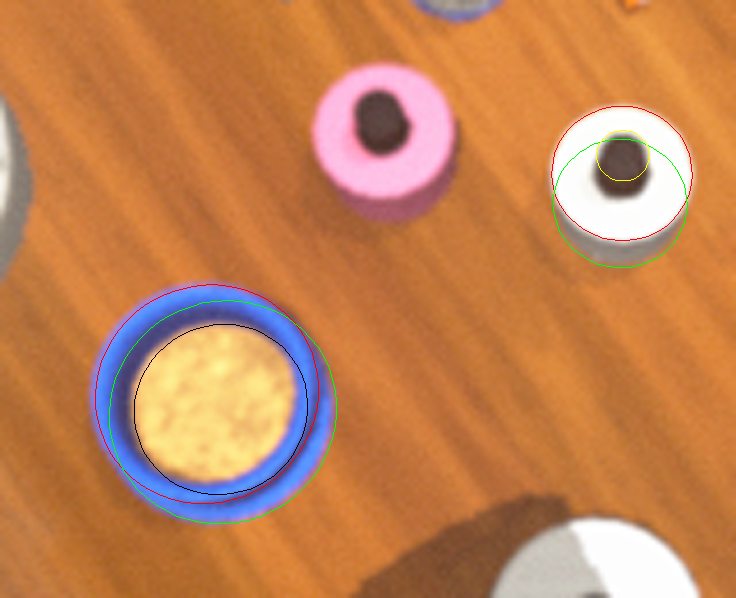

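Emit:
{"op": "play_rows", "data": {
  "dp": [
    [0.5,-0.2,0],
    [1.4,-0.5,0.1],
    [2.3,-0.85,0.2],
    [3.2,-1.2,0.2],
    [4.0,-1.5,0.3]
  ],
  "rot": [
    [0,0,-0.4],
    [0,0,-1.2],
    [0,0,-2],
    [0,0,-2.8],
    [0,0,-3.6]
  ],
  "fingers": 1.0
}}

```text
clock: 0.52
eef_pos: [377.0, -449.5, 219.3]
tcp_rot: [-3.141, -0.0, 0.8]
contact_force: [0.5, -1.0, 0.1]
opening: 1.001
grasp_force: 0.0
```

```bash
cat > go.py <<'E'
import sys,numpy as np
from rig import telemetry
from scipy.spatial.transform import Rotation as Ro
s=telemetry.sense();R=Ro.from_euler('xyz',s['tcp_rot'])
x,y,z,yaw=map(float,sys.argv[1:5])
G=Ro.from_euler('xyz',[np.pi,0,np.radians(yaw)])
print('t',round(s['clock'],2),'pos',s['eef_pos'].round(1),'rpy',np.degrees(s['tcp_rot']).round(1),'F',s['contact_force'].round(1),'q6',s['qpos'][5].round(2),'op',round(s['opening'],3),'gf',s['grasp_force'])
print('dp',(R.inv().apply(np.array([x,y,z])-s['eef_pos'])/40).round(3),'rot',(np.degrees((R.inv()*G).as_rotvec())/6).round(2))
E
python3 go.py 578 -252.6 195 77
```

```text
t 0.52 pos [ 377.  -449.5  219.3] rpy [-180.    -0.    45.8] F [ 0.5 -1.   0.1] q6 -0.1 op 1.001 gf 0.0
dp [7.031 0.172 0.609] rot [-0.  -0.  -5.2]
```

Emit:
{"op": "play_rows", "data": {
  "dp": [
    [1,0,0.1],
    [2,0,0.2],
    [3,0.1,0.3],
    [4,0.1,0.4],
    [5,0.1,0.5]
  ],
  "rot": [
    [0,0,-0.8],
    [0,0,-1.7],
    [0,0,-2.6],
    [0,0,-3.4],
    [0,0,-4.2]
  ]
}}

```text
clock: 0.93
eef_pos: [519.8, -309.4, 198.9]
tcp_rot: [-3.141, -0.0, 1.24]
contact_force: [0.4, -1.1, 0.3]
opening: 1.0
grasp_force: 0.0
```

```bash
python3 go.py 578 -252.6 195 77
```

```text
t 0.93 pos [ 519.8 -309.4  198.9] rpy [-180.   -0.   71.] F [ 0.4 -1.1  0.3] q6 -0.21 op 1.0 gf 0.0
dp [1.815 0.915 0.097] rot [-0.   -0.   -0.99]
```

Emit:
{"op": "play_rows", "data": {
  "dp": [
    [0.9,0.45,0],
    [1.6,0.8,0.1],
    [1.75,0.9,0.1],
    [1.75,0.9,0.1],
    [1.75,0.9,0.1]
  ],
  "rot": [
    [0,0,-0.5],
    [0,0,-0.9],
    [0,0,-0.9],
    [0,0,-0.9],
    [0,0,-0.9]
  ]
}}

```text
clock: 1.35
eef_pos: [575.3, -256.8, 194.9]
tcp_rot: [-3.14, 0.0, 1.33]
contact_force: [-0.8, -0.2, 0.5]
opening: 0.996
grasp_force: 0.0
```

```bash
python3 go.py 578 -252.6 195 77
python3 - <<'E'
from rig import telemetry, optics, r
import cv2,pickle
from h import *
from scipy.spatial.transform import Rotation as Ro
s=telemetry.sense();w=optics.grab_frame('wrist')
T=np.eye(4);T[:3,:3]=Ro.from_euler('xyz',s['tcp_rot']).as_matrix();T[:3,3]=s['eef_pos']
C=np.linalg.inv(T@w['mount']);w['R']=C[:3,:3];w['t']=C[:3,3]
pickle.dump(w,open('w.pkl','wb'))
im=w['color'][:,:,::-1].copy()
def ring(c,rad,z,col):
    a=np.linspace(0,6.283,60)
    p=np.array([proj(w,[c[0]+rad*np.cos(t),c[1]+rad*np.sin(t),z]) for t in a])
    cv2.polylines(im,[np.int32(p)],True,col,1)
ring((578,-252.6),30,45,(0,0,255));ring((578,-252.6),11,69,(0,255,255))
ring((503,-67.5),47,40,(0,0,255));print(proj(w,[578,-252.6,69]))
cv2.imwrite('pics/w.png',im)
E
```

```text
t 1.35 pos [ 575.3 -256.8  194.9] rpy [-179.9    0.    76.2] F [-0.8 -0.2  0.5] q6 -0.18 op 0.996 gf 0.0
dp [ 0.119  0.042 -0.004] rot [-0.01  0.   -0.13]
[323.68030794 189.50217108]
```

View pics/w.png

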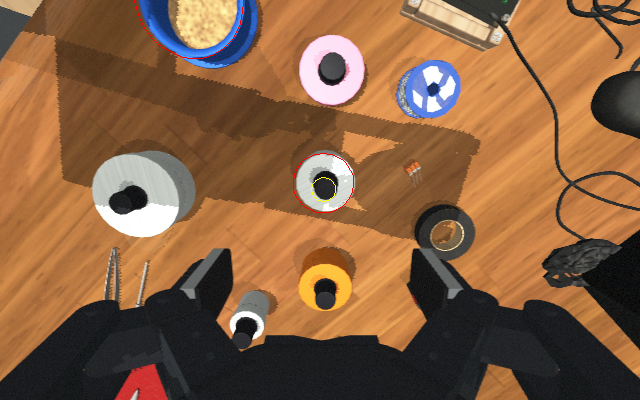

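The overlay of the lid and knob rings coincides with the middle tin in the wrist view (knob about (323,186)). Going down.

Emit:
{"op": "play_rows", "data": {
  "dp": [
    [0.1,0.04,0.6],
    [0.1,0.04,1.4],
    [0.1,0.04,2.1],
    [0.1,0.04,2.5],
    [0.1,0.04,2.5]
  ],
  "rot": [
    [0,0,0],
    [0,0,0],
    [0,0,0],
    [0,0,0],
    [0,0,0]
  ]
}}

```text
clock: 1.82
eef_pos: [574.6, -253.7, 91.7]
tcp_rot: [-3.135, -0.001, 1.327]
contact_force: [-0.8, 0.5, 0.4]
opening: 1.002
grasp_force: 0.0
```

```bash
cat > ov.py <<'E'
import sys,cv2,pickle
from rig import telemetry, optics
from h import *
from scipy.spatial.transform import Rotation as Ro
s=telemetry.sense();w=optics.grab_frame('wrist')
T=np.eye(4);T[:3,:3]=Ro.from_euler('xyz',s['tcp_rot']).as_matrix();T[:3,3]=s['eef_pos']
C=np.linalg.inv(T@w['mount']);w['R']=C[:3,:3];w['t']=C[:3,3]
im=w['color'][:,:,::-1].copy()
def ring(c,rad,z,col):
    p=np.array([proj(w,[c[0]+rad*np.cos(t),c[1]+rad*np.sin(t),z]) for t in np.linspace(0,6.283,60)])
    cv2.polylines(im,[np.int32(p)],True,col,1)
for a in sys.argv[2:]:
    x,y,rad,z=map(float,a.split(','));ring((x,y),rad,z,(0,255,0))
cv2.imwrite(sys.argv[1],im)
E
python3 go.py 578 -252.6 48 77; python3 ov.py pics/w2.png 578,-252.6,30,45 578,-252.6,11,69
```

```text
t 1.82 pos [ 574.6 -253.7   91.7] rpy [-179.6   -0.    76.1] F [-0.8  0.5  0.4] q6 -0.17 op 1.002 gf 0.0
dp [0.047 0.083 1.092] rot [-0.06 -0.01 -0.16]
```

View pics/w2.png

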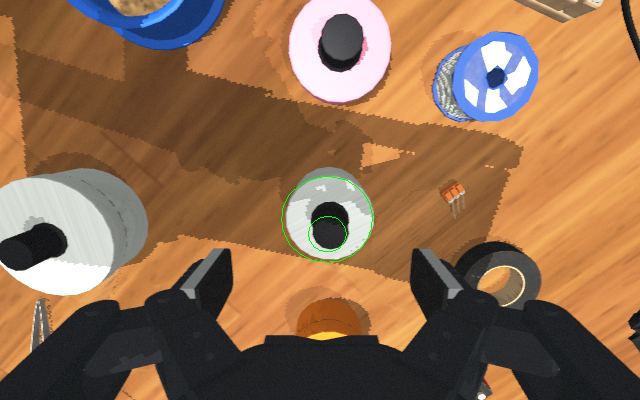

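The view shows the ring about 2 px left of the true lid centre (328,219) and knob, so the tin is about 1 mm further along tool y.

Emit:
{"op": "play_rows", "data": {
  "dp": [
    [0.05,0.1,0.4],
    [0.05,0.1,0.8],
    [0.05,0.1,1.05],
    [0.05,0.1,1.08],
    [0.05,0.1,1.08]
  ],
  "rot": [
    [-0.06,0,0],
    [-0.06,0,0],
    [-0.06,0,0],
    [-0.06,0,0],
    [-0.06,0,0]
  ]
}}

```text
clock: 2.28
eef_pos: [582.5, -252.8, 52.7]
tcp_rot: [3.135, 0.0, 1.329]
contact_force: [-0.2, 0.5, -0.1]
opening: 1.001
grasp_force: 0.0
```

Emit:
{"op": "play_rows", "data": {
  "dp": [
    [0,0,0],
    [0,0,0],
    [0,0,0],
    [0,0,0],
    [0,0,0]
  ],
  "rot": [
    [0,0,0],
    [0,0,0],
    [0,0,0],
    [0,0,0],
    [0,0,0]
  ],
  "fingers": 0.0,
  "grip_force": 45
}}

```text
clock: 2.7
eef_pos: [582.8, -252.3, 52.5]
tcp_rot: [3.135, 0.0, 1.33]
contact_force: [-3.1, 0.5, 2.8]
opening: 0.3
grasp_force: 1.7
```

Emit:
{"op": "play_rows", "data": {
  "dp": [
    [0,0,0],
    [0,0,0],
    [0,0,0],
    [0,0,0],
    [0,0,0]
  ],
  "rot": [
    [0,0,0],
    [0,0,0],
    [0,0,0],
    [0,0,0],
    [0,0,0]
  ]
}}

```text
clock: 3.12
eef_pos: [582.7, -252.3, 52.3]
tcp_rot: [3.135, 0.0, 1.33]
contact_force: [-1.7, 0.5, 5.9]
opening: 0.235
grasp_force: 43.9
```

```bash
python3 go.py 579 -252.8 125 77
```

```text
t 3.12 pos [ 582.7 -252.3   52.3] rpy [179.6   0.   76.2] F [-1.7  0.5  5.9] q6 -0.17 op 0.235 gf 43.90366494655609
dp [-0.034 -0.075 -1.817] rot [ 0.06  0.   -0.13]
```

Emit:
{"op": "play_rows", "data": {
  "dp": [
    [0,0,-0.2],
    [0,0,-0.7],
    [0,0,-1.3],
    [0,0,-1.9],
    [0,0,-2.3]
  ],
  "rot": [
    [0.06,0,0],
    [0.06,0,0],
    [0.06,0,0],
    [0.06,0,0],
    [0.06,0,0]
  ],
  "grip_force": 60
}}

```text
clock: 3.53
eef_pos: [582.7, -252.4, 146.3]
tcp_rot: [3.14, 0.0, 1.33]
contact_force: [0.3, -0.3, -1.2]
opening: 0.231
grasp_force: 58.7
```

```bash
python3 go.py 503 -67.5 140 77
```

```text
t 3.53 pos [ 582.7 -252.4  146.3] rpy [179.9   0.   76.2] F [ 0.3 -0.3 -1.2] q6 -0.17 op 0.231 gf 58.73135983943939
dp [ 4.012 -3.038  0.153] rot [ 0.01  0.   -0.13]
```

Emit:
{"op": "play_rows", "data": {
  "dp": [
    [0.3,-0.25,0],
    [0.9,-0.7,0],
    [1.6,-1.2,0],
    [2.3,-1.75,0],
    [2.9,-2.2,0]
  ],
  "rot": [
    [0,0,0],
    [0,0,0],
    [0,0,0],
    [0,0,0],
    [0,0,0]
  ]
}}

```text
clock: 3.95
eef_pos: [522.9, -116.9, 144.1]
tcp_rot: [-3.14, -0.0, 1.329]
contact_force: [0.6, 0.2, -1.1]
opening: 0.232
grasp_force: 58.8
```

Emit:
{"op": "play_rows", "data": {
  "dp": [
    [0.5,-0.4,0],
    [0.8,-0.6,0],
    [1.0,-0.75,0],
    [1.0,-0.75,0],
    [1.0,-0.75,0]
  ],
  "rot": [
    [0,0,0],
    [0,0,0],
    [0,0,0],
    [0,0,0],
    [0,0,0]
  ]
}}

```text
clock: 4.37
eef_pos: [505.4, -72.8, 144.3]
tcp_rot: [3.141, 0.0, 1.331]
contact_force: [-0.2, 0.3, -1.7]
opening: 0.233
grasp_force: 58.8
```

Emit:
{"op": "play_rows", "data": {
  "dp": [
    [0,0,0],
    [0,0,0],
    [0,0,0]
  ],
  "rot": [
    [0,0,0],
    [0,0,0],
    [0,0,0]
  ]
}}

```text
clock: 4.62
eef_pos: [505.1, -73.3, 144.0]
tcp_rot: [3.141, 0.0, 1.329]
contact_force: [-0.2, -0.7, -1.6]
opening: 0.231
grasp_force: 58.8
```

```bash
python3 go.py 503 -67.5 100 77; python3 ov.py pics/w3.png 503,-67.5,47,40  503,-67.5,50,0
```

```text
t 4.62 pos [505.1 -73.3 144. ] rpy [180.    0.   76.1] F [-0.2 -0.7 -1.6] q6 0.1 op 0.231 gf 58.77462029457092
dp [ 0.128 -0.086  1.1  ] rot [ 0.    0.   -0.14]
```

View pics/w3.png

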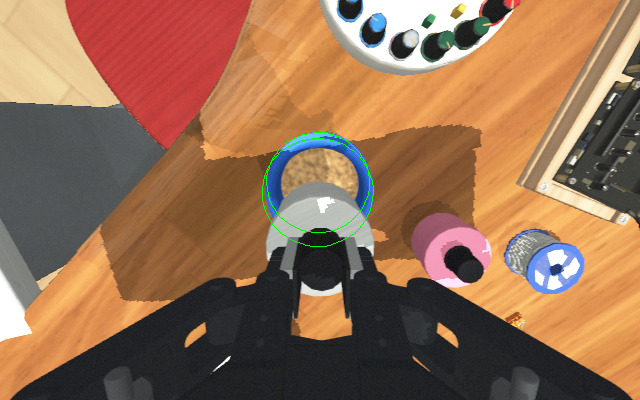

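The wrist view shows the tin hanging upright in the grip, with the holder's rim circle matching within 2 px (left 265, right 374), so the estimate holds to about 1 mm. Clearance is about 8 mm all round. Lowering.

Emit:
{"op": "play_rows", "data": {
  "dp": [
    [0.12,-0.06,0],
    [0.12,-0.06,0.3],
    [0.12,-0.06,0.7],
    [0.12,-0.06,1.0],
    [0.12,-0.06,1.1]
  ],
  "rot": [
    [0,0,0],
    [0,0,0],
    [0,0,0],
    [0,0,0],
    [0,0,0]
  ]
}}

```text
clock: 5.08
eef_pos: [502.4, -67.0, 98.5]
tcp_rot: [-3.139, 0.0, 1.33]
contact_force: [0.1, -0.3, -1.3]
opening: 0.233
grasp_force: 58.9
```

```bash
python3 go.py 504 -67.8 58 77; python3 ov.py pics/w4.png 504,-67.8,47,40  504,-67.8,30,93.5
```

```text
t 5.08 pos [502.4 -67.   98.5] rpy [-179.9    0.    76.2] F [ 0.1 -0.3 -1.3] q6 0.11 op 0.233 gf 58.85370075702667
dp [-0.011  0.046  1.013] rot [-0.02  0.   -0.14]
```

View pics/w4.png

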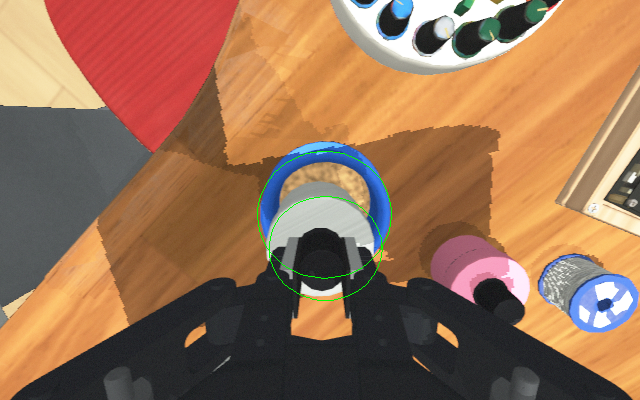

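The overlay matches: rim left 258 and right 391 agree with the ring, and the light-blue band at the top (141–151) is the foot and outer wall. The lid sits centred at (321,246). Continuing down, gently at the end.

Emit:
{"op": "play_rows", "data": {
  "dp": [
    [-0.01,0.04,0.2],
    [-0.01,0.04,0.4],
    [-0.01,0.04,0.6],
    [-0.01,0.04,0.75],
    [-0.01,0.04,0.85]
  ],
  "rot": [
    [0,0,0],
    [0,0,0],
    [0,0,0],
    [0,0,0],
    [0,0,0]
  ]
}}

```text
clock: 5.55
eef_pos: [504.6, -68.0, 65.2]
tcp_rot: [-3.141, 0.0, 1.33]
contact_force: [-0.6, 0.2, -1.3]
opening: 0.23
grasp_force: 58.9
```

Emit:
{"op": "play_rows", "data": {
  "dp": [
    [0,0,0.02],
    [0,0,0.04],
    [0,0,0.06],
    [0,0,0.08],
    [0,0,0.08]
  ],
  "rot": [
    [0,0,0],
    [0,0,0],
    [0,0,0],
    [0,0,0],
    [0,0,0]
  ]
}}

```text
clock: 5.97
eef_pos: [505.1, -68.0, 63.0]
tcp_rot: [3.141, -0.0, 1.33]
contact_force: [0.2, -0.4, -0.9]
opening: 0.233
grasp_force: 58.9
```

```bash
python3 go.py 504 -67.8 57.3 77
```

```text
t 5.97 pos [505.1 -68.   63. ] rpy [180.   -0.   76.2] F [ 0.2 -0.4 -0.9] q6 0.1 op 0.233 gf 58.853246569633484
dp [-0.001 -0.029  0.143] rot [ 0.   -0.   -0.13]
```

Emit:
{"op": "play_rows", "data": {
  "dp": [
    [0,-0.02,0.03],
    [0,-0.02,0.06],
    [0,-0.02,0.09],
    [0,-0.02,0.11],
    [0,-0.02,0.11]
  ],
  "rot": [
    [0,0,0],
    [0,0,0],
    [0,0,0],
    [0,0,0],
    [0,0,0]
  ]
}}

```text
clock: 6.38
eef_pos: [504.1, -67.8, 58.3]
tcp_rot: [-3.141, 0.0, 1.33]
contact_force: [-1.0, -0.6, -1.9]
opening: 0.226
grasp_force: 58.9
```

Emit:
{"op": "play_rows", "data": {
  "dp": [
    [0,0,0.02],
    [0,0,0.03],
    [0,0,0.04],
    [0,0,0.04]
  ],
  "rot": [
    [0,0,0],
    [0,0,0],
    [0,0,0],
    [0,0,0]
  ]
}}

```text
clock: 6.72
eef_pos: [504.2, -67.8, 57.5]
tcp_rot: [-3.142, -0.0, 1.33]
contact_force: [-2.8, 0.9, 9.1]
opening: 0.231
grasp_force: 60.2
```

The tin touches the floor with about 10 N at TCP z 57.5 (57.3 expected). Releasing and backing off.

Emit:
{"op": "play_rows", "data": {
  "dp": [
    [0,0,0],
    [0,0,0],
    [0,0,0],
    [0,0,0],
    [0,0,0]
  ],
  "rot": [
    [0,0,0],
    [0,0,0],
    [0,0,0],
    [0,0,0],
    [0,0,0]
  ],
  "fingers": 0.7
}}

```text
clock: 7.13
eef_pos: [504.2, -67.8, 56.8]
tcp_rot: [-3.142, 0.0, 1.33]
contact_force: [-0.6, 0.7, 0.0]
opening: 0.698
grasp_force: 0.0
```

Emit:
{"op": "play_rows", "data": {
  "dp": [
    [0,0,-0.2],
    [0,0,-0.6],
    [0,0,-1.2],
    [0,0,-2.0],
    [0,0,-2.8]
  ],
  "rot": [
    [0,0,0],
    [0,0,0],
    [0,0,0],
    [0,0,0],
    [0,0,0]
  ]
}}

```text
clock: 7.55
eef_pos: [503.5, -67.7, 170.2]
tcp_rot: [-3.14, 0.0, 1.33]
contact_force: [0.7, 0.3, -0.4]
opening: 0.699
grasp_force: 0.0
```

```bash
python3 ov.py pics/w5.png 504,-67.8,30,50  504,-67.8,11,74
```

```text
(no output)
```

View pics/w5.png

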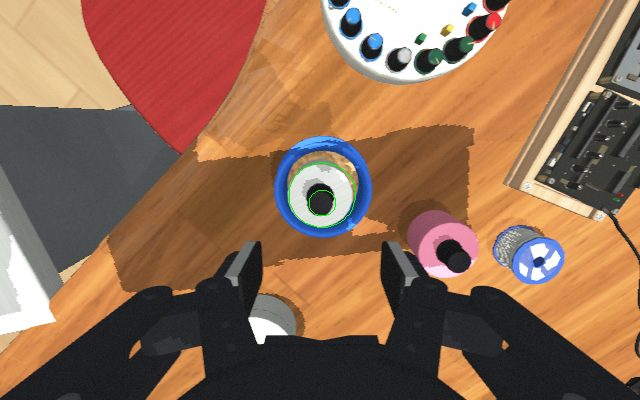

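The tin stands upright inside the holder. Its lid at (321,195) matches the 50 mm height ring, the gripper is clear, and the other tins were not touched.

```bash
python3 -c "
from rig import r
print(r.sign_off())"
```

```text
the job is handed in; nothing more can be done
None
```

The middle (60 mm) tin is upright on the floor of the blue holder, let go only after it touched bottom; I never touched the other two tins, and I handed the job in just after 7.6 s on the robot's clock.

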